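# Pack the measuring kit into its tray and read the tray's label

## Robot

A 7-joint arm with a two-finger parallel gripper is mounted at the origin on the work surface. World frame = base frame: x ahead of the robot, y to its left, z up, the work surface at z = 0. Lengths are in m, angles in rad, forces in N, time in s.
With the tool pointing down it reaches from about 0.4 to 0.875 m from the base axis. Payload 6.5 kg.
Tool frame: the origin (TCP) lies midway between the tips of the shut fingers; the grasp point (between the pads) lies 19 mm behind it (manip.pinch_z is the z of the grasp point in the tool frame, in m); z points along the fingers, y is the line along which they close (so a half turn about z gives the same grasp; the last joint's range is limited). The gripper opens to 88 mm and grips with 3 to 60 N. Pads are 18 mm wide; open, the fingers measure 123 mm over their backs; the gripper's body (75 mm by 187 mm) begins 45 mm behind the grasp point.
Start: joints at [-1.256, 0.536, -0.004, 1.538, 0.003, 1.067, -0.071], TCP at [0.242, 0.603, 0.239] pointing down, gripper open.
Joint ranges: [-2.7, 2.7], [-0.37, 2.16], [-1.27, 1.26], [0.24, 2.4], [-1.31, 4.45], [0.19, 1.91], [-2.76, 2.76]. Speed limits (rad/s): [2.39, 2.39, 3.14, 3.14, 3.14, 3.14, 3.14].

## Interface

Orientations are given as a unit quaternion [w, x, y, z].
In Python, from station import sensors, imaging, ticket, look_for, silhouettes, manip gives the robot as it stands. The module is installed in compiled form; this text tells all that it offers.
- The arm moves only by the tool move_arm, never from a script. Its argument "increments" is a list of rows, each a list of 7 numbers: the shift along the world's x, y, z as a fraction of full scale, then the turn, a rotation vector about the world's x, y, z as a fraction of full scale, then the opening, from -1 (shut) to 1 (fully open). A call has 1 to 20 rows; each row is the pose to reach, as a shift and turn from the pose commanded when the call began, turning the shorter way round; what a row does not reach only later rows make up. Full scale, the value 1, is 250 mm for a shift and 180 degrees for a turn. A row lasts 1/10 s, in which the tool goes at most 50 mm and 8.59 degrees, less where a joint would pass 70% of its speed; a pose out of reach is approached as far as the arm can. A call with a number of a shift or a turn outside -1 to 1 is refused whole. A call with a gripper value outside its range is refused whole. The fingers move at their own pace and stop on an object; "newtons" is the grip in N (left out, the last holds). Time passes only in rows, so rows that repeat a pose let the fingers close. It gives the time, the measured TCP pose, the force, the opening and the grip force at its end, in the units of the state.
- sensors.read_state(): the state, without advancing time (a new reading comes with each control period).
- imaging.camera(name): name is "side" or "top" or "wrist"; returns the picture (384x512x3 uint8, red, green, blue); there is no depth.
- imaging.camera_model(name): a dict with "fx", "fy", "cx", "cy" (pixels), "R" (3x3) and "t" (3): a world point X has camera coordinates R X + t; the wrist camera has in their place "mount" (4x4, takes a point from camera to tool coordinates, whose origin is the TCP and whose axes are the flange's). Camera axes: x right, y down, z forward; pixel columns grow to the right and rows downward; lengths in m; the calibration is good to about 2 mm. The wrist camera is an equidistant fisheye: a pixel r from the principal point sees the ray r / f radians off the axis. A picture is of the moment at which its call begins: read the wrist's pose just before it. camera_model takes no time and is no camera call.
- ticket.close_job(): hands the job in; it is judged then, once.
Trained networks look in the newest picture that a camera, given by its name, has taken for a name from the list of things; names that differ only in an ending like _2 or _b are one class to them, and where a whole thing is asked for, a point or a joint stands for the part that bears it (a point fixed in the world has none). Each returns a list of dicts, best first, with "conf" (0 to 1); they miss things now and then, are a little off and sometimes report something else, mostly with a low value. They report only what shows in the picture. A call takes as long as a camera call. They do not tell look-alikes from the thing itself.
- look_for(camera, label): "extent" ([centre column, centre row, width, height] in pixels, round what is visible of it).
- silhouettes(camera, label): "mask" (384x512 bool, what is visible of it) and "extent" ([centre column, centre row, width, height] in pixels, round what is visible of it).
The state is a dict: "clock": time; "qpos": joint angles; "dq": joint speeds; "tau": joint torques, N m; "tcp_pos": TCP position; "orientation": TCP orientation; "contact_force": force on the tool from outside, world axes, zero at the start; "wrist_torque": the same for the moment, N m; "finger_gap": opening from 0.0 (shut) to 1.0 (fully open); "grip_force": force on a finger pad.
Only numpy, scipy, OpenCV 4.12 (cv2) and the standard library are available. Lean on these libraries where they do the work, as an engineer would, in place of code of your own. Each camera call takes 0.05 s, during which the arm holds its last target. There are 200 camera calls.

## Task

Pack the aluminium riser bar, the white lens canister and the blue sensor module upright and flat on the floor of the orange tray, all three inside its walls, setting each down rather than dropping it and never laying the canister over. Then take the yellow code reader from its rest, hold it steady and upright with its window about 7 cm squarely above the barcode label on the tray for a second and a half, and put it back on its rest as you found it. Leave everything else on the bench alone.

Things in the scene. Friction and masses are not known exactly. Their poses are not given: they have to be found in the camera images.
- tray: Orange open tray, fixed. Origin: centre of its box part, at bench level; x along its length, z up. Inside 150 (x) x 112 (y) mm; inner floor 6 mm above the bench, walls upright to 22 mm, then flared outwards at 45 degrees to the rim, 30 mm above the bench (rim outside 176 x 138). A flat tab with the label, 8 mm high, sticks out at the +x end to x = 166.
- tray_floor (a point): Centre of the tray's inner floor. The kit fits with a few mm to spare: riser along x at one long wall; in the other row canister and sensor (76 mm along x) side by side. Riser first; grip all across the tray's y, fingertips above the rim (24 mm over the floor) and, for the tall two, above the riser (48 mm).
- label (a point): Centre of the white barcode label (56 x 70 mm, lying flat, facing up, 9 mm above the bench), on the tray's tab at x = +128 mm in the tray's frame.
- riser: Loose aluminium riser bar lying on the bench, 140 (x) x 38 (y) x 48 (z) mm, about 0.55 kg, four dark holes in the top. Origin: centre of its underside, z up.
- canister: Loose white lens canister with blue band and ribbed lid, upright cylinder, diameter 62 mm, 80 mm high, about 0.3 kg. Origin: centre of its underside, z up.
- sensor: Loose blue sensor module, a box 76 (x) x 60 (y) x 80 (z) mm, about 0.45 kg, round lens on its +x face, aluminium plate on top. Origin: centre of its underside, z up.
- reader: Loose hand-held code reader, 0.25 kg. Black round head, diameter 52, 82 mm high, red ring at its foot; its underside is the window, looking down (-z). Origin: centre of the window. Reads the label from 40 to 110 mm above it, within 15 mm sideways, within 11 degrees of vertical; turn about the vertical is free.
- reader_grip (a point): Where to grip the reader, near its balance point, across its y: middle of the yellow handle's height, 50 mm towards -x and 65 mm above the window. The handle is 34 mm wide (y), 30 mm high (50 to 80 mm above the window) and runs level from x = -20 to -150 mm of the reader.
- rest: Fixed rest of the reader. Origin at bench level, axes as the reader's: parked, the reader's origin is 6 mm straight above it (up to 8 mm off along x, 3 mm across). Rubber plate 230 x 90 mm, 6 mm thick; grey saddle under the handle's tail, x = -105 to -145 mm, seat 56 mm above the bench, with cheeks 12 mm high, 46 mm apart.
- amber_jar: Bystander: amber jar with black lid, diameter 54, 70 mm high. Origin: centre of its underside.
- screwdriver: Bystander: screwdriver lying on the bench, 200 mm long, along its x axis.
- chuck: Bystander: black round chuck, diameter 90, 48 mm high. Origin: centre of its underside.
- mug: Bystander: white mug, diameter 80, 90 mm high. Origin: centre of its underside.
- wrench: Bystander: wrench lying on the bench, 160 mm long, along its x axis.
There are look-alikes about, which are no part of the job. What is shaped like the canister but purple or turquoise is not meant. Leave any pink look-alike of the reader alone.

How it is judged:
On the way, in this order (a step that is already met when the one before it is completed fails the run):
1. riser, canister and sensor all stand upright on the tray's floor, released and still (x of riser in the frame of tray between -0.012 and 0.012 m and y of riser in the frame of tray between -0.039 and 0.039 m and z of riser in the frame of tray between 0.002 and 0.01 m and angle between each of riser, canister, sensor's own z axis and vertical below 0.06 rad and x of canister in the frame of tray between -0.046 and 0.046 m and y of canister in the frame of tray between -0.028 and 0.028 m and z of canister in the frame of tray between 0.002 and 0.01 m and x of sensor in the frame of tray between -0.04 and 0.04 m and y of sensor in the frame of tray between -0.028 and 0.028 m and z of sensor in the frame of tray between 0.002 and 0.01 m and linear speed of each of riser, canister, sensor below 0.02 m/s and contact force between each of riser, canister, sensor and the fingers below 0.1 N), for 0.3 s.
2. the reader, held by the gripper, steady and upright, looks at the label from 40 to 110 mm for 1 s, the tray still packed (x of label in the frame of reader between -0.015 and 0.015 m and y of label in the frame of reader between -0.015 and 0.015 m and z of label in the frame of reader between -0.11 and -0.04 m and angle between reader's own z axis and vertical below 0.2 rad and linear speed of reader below 0.03 m/s and angular speed of reader below 0.3 rad/s and contact force between reader and the fingers above 0.5 N and x of riser in the frame of tray between -0.012 and 0.012 m and y of riser in the frame of tray between -0.039 and 0.039 m and z of riser in the frame of tray between 0.002 and 0.01 m and angle between each of riser, canister, sensor's own z axis and vertical below 0.06 rad and x of canister in the frame of tray between -0.046 and 0.046 m and y of canister in the frame of tray between -0.028 and 0.028 m and z of canister in the frame of tray between 0.002 and 0.01 m and x of sensor in the frame of tray between -0.04 and 0.04 m and y of sensor in the frame of tray between -0.028 and 0.028 m and z of sensor in the frame of tray between 0.002 and 0.01 m), for 1 s.
At the end, for the whole second after the job is handed in: Riser, canister and sensor stand upright (3.4 deg) on the tray floor (4 mm) inside its walls; the reader is back on its rest, foot on the plate, handle between the cheeks (25 mm along, 14 mm across, 4 mm high, 3.4 deg tilt, 17 deg turn); all released and still (all of step 1 and x of reader in the frame of rest between -0.025 and 0.025 m and y of reader in the frame of rest between -0.014 and 0.014 m and z of reader in the frame of rest between 0.002 and 0.01 m and angle between reader's own z axis and vertical below 0.06 rad and angle between the x axis of reader and the x axis of rest, either way round below 0.3 rad and linear speed of reader below 0.02 m/s and contact force between reader and the fingers below 0.1 N); the robot touches nothing.
It fails at once if another thing on the bench is shifted more than 30 mm (distance of any of amber_jar, screwdriver, chuck, mug, wrench from where it was at the start of the episode above 0.03 m).
It fails at once if the canister is laid over (tilted beyond 35 degrees) (angle between canister's own z axis and vertical above 0.6 rad).
It fails at once if a kit part or the reader is dropped (falls free faster than 0.6 m/s, a drop of about 2 cm) ((linear speed of riser above 0.6 m/s and contact force between riser and the fingers below 0.05 N) or (linear speed of canister above 0.6 m/s and contact force between canister and the fingers below 0.05 N) or (linear speed of sensor above 0.6 m/s and contact force between sensor and the fingers below 0.05 N) or (linear speed of reader above 0.6 m/s and contact force between reader and the fingers below 0.05 N)).
It also fails if it takes over 72 s, if anything falls off the work surface, if the arm or the gripper's body presses on something with over 40 N, if the wrist force passes 120 N, or if a joint passes its speed limit or range.

## Working session

There is one attempt and no reset: what is moved stays moved. The work goes in short steps, Python scripts to look and compute and a tool call to move; the robot and the scene stay as the last step left them, time stands still between calls to the robot, and variables do not carry over. Pictures are saved under pics/ and viewed, at most 11 in all, crops included, and the job is handed in when it is done.

Besides the shell and the picture viewer there is one more tool, called after "Call:" as name(argument=value, ...) on one line, values as JSON. move_arm: Moves the arm, as the interface text tells. Shift numbers are shares of 250 mm and turn numbers shares of 180 degrees, none past 1 either way. Its arguments: {"type":"object","properties":{"increments":{"type":"array","items":{"type":"array","items":{"type":"number"}}},"newtons":{"type":"number"}},"required":["increments"]}

```bash
mkdir -p pics
cat > h.py <<'E'
import numpy as np, cv2
from station import sensors, imaging, ticket, look_for, silhouettes, manip
def px2w(cam,u,v,z):
    m=imaging.camera_model(cam); R=np.array(m["R"]);t=np.array(m["t"])
    d=R.T@np.array([(u-m["cx"])/m["fx"],(v-m["cy"])/m["fy"],1]); c=-R.T@t
    return c+d*(z-c[2])/d[2]
def w2px(cam,X):
    m=imaging.camera_model(cam); p=np.array(m["R"])@np.array(X)+np.array(m["t"])
    return np.array([m["fx"]*p[0]/p[2]+m["cx"],m["fy"]*p[1]/p[2]+m["cy"]])
def save(cam,name,crop=None,s=1):
    im=imaging.camera(cam)[:,:,::-1]
    if crop: im=im[crop[1]:crop[3],crop[0]:crop[2]]
    cv2.imwrite("pics/"+name,cv2.resize(np.ascontiguousarray(im),None,fx=s,fy=s,interpolation=cv2.INTER_CUBIC))
E
python3 - <<'E'
from h import *
save("top","top.png",s=1.5); 
for n in ["tray","label","riser","canister","sensor","reader","rest"]:
    print(n,[(round(d["conf"],2),np.round(d["extent"]).astype(int).tolist()) for d in look_for("top",n)[:4]])
save("side","side.png",s=1.5)
for n in ["reader","canister","sensor","riser"]:
    print(n,[(round(d["conf"],2),np.round(d["extent"]).astype(int).tolist()) for d in look_for("side",n)[:4]])
for c in("top","side"):
    m=imaging.camera_model(c);R=np.array(m["R"]);print(c,m["fx"],-R.T@m["t"],R.round(3).tolist())
print(sensors.read_state(),manip.pinch_z)
E
```

```text
tray [(0.96, [266, 195, 50, 77])]
label [(0.63, [264, 196, 44, 77])]
riser [(0.8, [155, 232, 31, 41]), (0.22, [267, 195, 51, 77]), (0.16, [333, 176, 30, 28])]
canister [(0.79, [116, 241, 30, 22]), (0.72, [156, 183, 25, 21]), (0.69, [206, 260, 21, 19])]
sensor [(0.57, [333, 174, 26, 29]), (0.35, [251, 127, 18, 42])]
reader [(0.73, [424, 268, 52, 49])]
rest [(0.69, [339, 247, 74, 41]), (0.4, [267, 194, 50, 77])]
reader [(0.72, [258, 279, 41, 59]), (0.56, [298, 364, 40, 38]), (0.33, [164, 169, 40, 21])]
canister [(0.95, [160, 200, 22, 32]), (0.91, [140, 149, 22, 28]), (0.63, [199, 147, 20, 26])]
sensor [(0.93, [312, 239, 30, 38])]
riser [(0.92, [165, 169, 43, 24]), (0.58, [295, 171, 28, 14])]
top 402.2103824444854 [ 0.3254111  -0.0266583   1.31689385] [[-0.008, -1.0, -0.008], [-0.984, 0.01, -0.175], [0.175, 0.006, -0.984]]
side 350.0871148357275 [ 0.05484658 -0.63608351  0.88807821] [[0.774, -0.632, 0.021], [-0.44, -0.562, -0.701], [0.455, 0.534, -0.713]]
{'clock': 0.65, 'qpos': array([-1.25619315,  0.53635919, -0.00441409,  1.53789741,  0.00263352,
        1.06729716, -0.07119005]), 'dq': array([ 7.64251408e-04, -1.53911443e-03,  6.94007838e-04, -1.41625615e-03,
       -9.51883955e-04, -7.01096959e-04, -2.90732342e-06]), 'tau': array([ 1.79179278e-04, -5.70694005e+01,  9.90085490e-01, -2.51846033e+01,
       -5.61196427e-02,  1.09445513e-02,  2.33266599e-05]), 'tcp_pos': array([0.24158295, 0.60343775, 0.23874325]), 'orientation': array([2.80296084e-05, 1.89216541e-01, 9.81935385e-01, 1.90880569e-05]), 'contact_force': array([ 0.34132652,  0.76739455, -0.46923489]), 'wrist_torque': array([-0.02372665,  0.03906674, -0.01321932]), 'grip_force': 0.0, 'finger_gap': 0.9990054849837204} -0.0187
```

View pics/top.png

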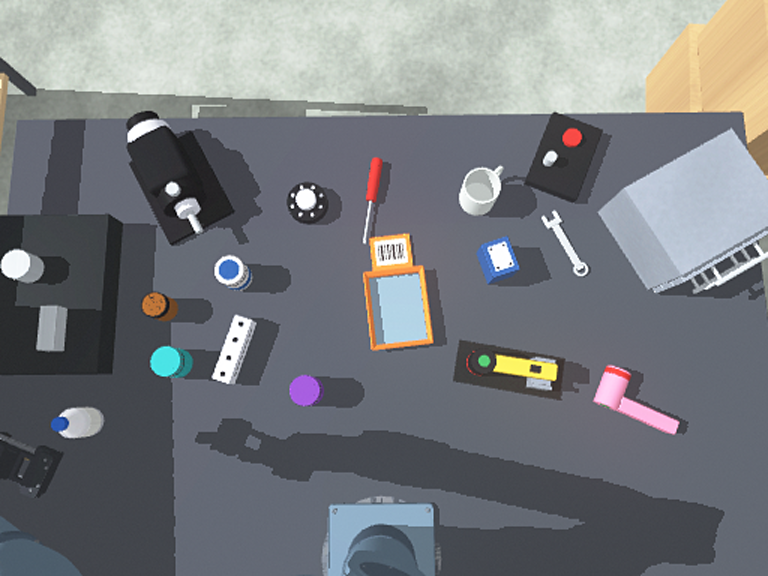

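View pics/side.png

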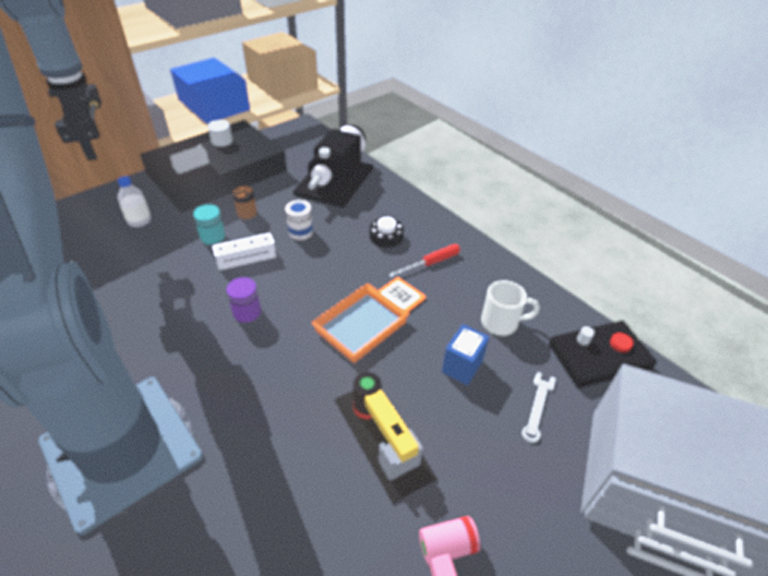

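Top view (1.5x pixels): white, blue-topped canister at (232,272), with look-alikes turquoise (168,361), purple (305,390), the amber jar (158,305) and a white bottle (80,422). Riser (235,350), tray (400,305) with its label (390,250), blue sensor (498,260). The yellow reader is on its rest at (510,368), and the pink look-alike is at (635,400). I choose white, yellow and blue.

```bash
cat >> h.py <<'E'
from scipy.optimize import minimize
from scipy.spatial.transform import Rotation as Rt
def box(x0,x1,y0,y1,z0,z1): return np.array([[x,y,z] for x in(x0,x1) for y in(y0,y1) for z in(z0,z1)])
def cyl(r,z0,z1,x=0,y=0):
    a=np.linspace(0,2*np.pi,40,endpoint=False); return np.array([[x+r*np.cos(q),y+r*np.sin(q),z] for q in a for z in(z0,z1)])
M={"riser":[box(-.07,.07,-.019,.019,0,.048)],"canister":[cyl(.031,0,.08)],"sensor":[box(-.038,.038,-.03,.03,0,.08)],
"reader":[cyl(.026,.006,.088),box(-.15,-.02,-.017,.017,.056,.086)],
"tray":[np.vstack([box(-.088,.088,-.069,.069,.03,.03),box(-.08,.08,-.061,.061,0,.022)]),box(0.08,.166,-.04,.04,0,.008)]}
def proj(cam,X,wp=None):
    m=imaging.camera_model(cam)
    if cam!="wrist":
        p=X@np.array(m["R"]).T+np.array(m["t"]); return np.c_[m["fx"]*p[:,0]/p[:,2]+m["cx"],m["fy"]*p[:,1]/p[:,2]+m["cy"]]
    pos,q=wp; T=np.eye(4);T[:3,:3]=Rt.from_quat(np.roll(q,-1)).as_matrix();T[:3,3]=pos
    T=np.linalg.inv(T@np.array(m["mount"])); p=X@T[:3,:3].T+T[:3,3]
    rho=np.hypot(p[:,0],p[:,1]);th=np.arctan2(rho,p[:,2])
    return np.c_[m["fx"]*th*p[:,0]/rho+m["cx"],m["fy"]*th*p[:,1]/rho+m["cy"]]
def dens(P,n=12):  # edges densified for the fisheye
    return P
def render(cam,pieces,p,wp=None):
    im=np.zeros((384*4,512*4),np.uint8); c,s=np.cos(p[2]),np.sin(p[2])
    for P in pieces:
        X=np.c_[c*P[:,0]-s*P[:,1]+p[0],s*P[:,0]+c*P[:,1]+p[1],P[:,2]]
        h=cv2.convexHull(proj(cam,X,wp).astype(np.float32))
        cv2.fillPoly(im,[np.round((h+.5)*4*16-8).astype(np.int32)],255,shift=4)
    return cv2.resize(im,(512,384),interpolation=cv2.INTER_AREA)/255.
def fit(name,views,p0,yaw=True,pieces=None):
    """views: list of (cam,mask,wp)"""
    pc=pieces or M[name]
    def f(p):
        p=np.r_[p,p0[2]] if len(p)==2 else p
        e=0
        for cam,mk,wp in views:
            r=render(cam,pc,p,wp); e+=1-np.minimum(r,mk).sum()/np.maximum(r,mk).sum()
        return e
    x0=np.array(p0 if yaw else p0[:2]);n=len(x0)
    best=None
    for k in (1,.4):
        S=np.vstack([x0]+[x0+np.eye(n)[i]*[.015,.015,.15][i]*k for i in range(n)])
        r=minimize(f,x0,method="Nelder-Mead",options=dict(initial_simplex=S,xatol=1e-4,fatol=1e-4,maxiter=120)); x0=r.x
    return r.x,r.fun/len(views)
def mask(cam,label,near=None):
    D=silhouettes(cam,label)
    if near is not None: D=sorted(D,key=lambda d:np.hypot(d["extent"][0]-near[0],d["extent"][1]-near[1]))
    return (D[0]["mask"].astype(float),D[0]["extent"],D[0]["conf"]) if D else None
E
python3 - <<'E'
from h import *
im=imaging.camera("top"); crop=im[150:290,70:400,::-1]
cv2.imwrite("pics/crop.png",cv2.resize(crop,None,fx=2.4,fy=2.4,interpolation=cv2.INTER_CUBIC))
near={"riser":(157,233),"canister":(155,181),"sensor":(332,173),"tray":(266,195),"reader":(341,245)}
nears={"riser":(165,169),"canister":(199,147),"sensor":(312,239),"tray":(245,210),"reader":(258,279)}
yaw={"riser":-.35,"canister":0,"sensor":.3,"tray":0.1,"reader":1.45}
imaging.camera("side")
for n in near:
    z=.04 if n!="tray" else .02
    a=mask("top",n,near[n]);b=mask("side",n,nears[n])
    p=px2w("top",*near[n],z); p0=[p[0],p[1],yaw[n]]
    print(n,p.round(3),a and (np.round(a[1]),round(a[2],2),a[0].sum()),b and (np.round(b[1]),round(b[2],2)))
    for V in ([("top",a[0],None)],[("side",b[0],None)],[("top",a[0],None),("side",b[0],None)]):
        x,e=fit(n,V,p0,n!="canister"); print("   ",x.round(4),round(e,3))
E
```

```text
riser [0.425 0.305 0.04 ] (array([155., 233.,  32.,  47.]), 0.71, np.float64(698.0)) (array([164., 168.,  41.,  23.]), 0.57)
    [ 0.4266  0.3122 -0.3322] 0.053
    [ 0.4272  0.3127 -0.3266] 0.048
    [ 0.4271  0.3127 -0.327 ] 0.051
canister [0.594 0.317 0.04 ] (array([156., 183.,  27.,  20.]), 0.76, np.float64(428.0)) (array([202., 147.,  17.,  24.]), 0.85)
    [0.5904 0.3161] 0.058
    [0.5938 0.3195] 0.133
    [0.5909 0.3158] 0.099
sensor [ 0.615 -0.258  0.04 ] (array([333., 174.,  33.,  33.]), 0.57, np.float64(605.0)) (array([312., 237.,  31.,  38.]), 0.66)
    [ 0.6131 -0.2556  0.3408] 0.063
    [ 0.6161 -0.2552  0.3068] 0.043
    [ 0.6144 -0.2555  0.3051] 0.06
tray [ 0.548 -0.043  0.02 ] (array([265., 194.,  51.,  76.]), 0.74, np.float64(2797.0)) (array([246., 214.,  71.,  54.]), 0.56)
    [ 0.5164 -0.0393  0.1126] 0.062
    [ 0.5173 -0.0394  0.115 ] 0.052
    [ 0.5172 -0.039   0.1171] 0.058
reader [ 0.382 -0.277  0.04 ] (array([340., 242.,  59.,  27.]), 0.91, np.float64(781.0)) (array([260., 277.,  44.,  60.]), 0.57)
    [ 0.3952 -0.2101  1.4028] 0.065
    [ 0.3971 -0.2098  1.3939] 0.108
    [ 0.396  -0.2101  1.3975] 0.09
```

View pics/crop.png

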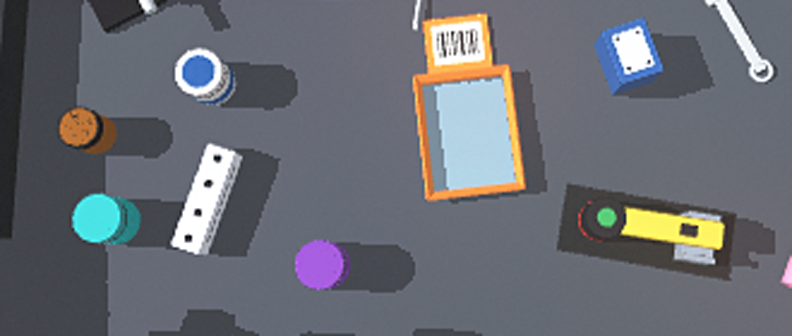

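The crop confirms it: white canister with blue lid disc at (200,72), turquoise (98,218) and purple (320,265) rejected, and yellow reader on its rest with its head at (604,218). The fits are tight. Moving towards the riser.

Call:
move_arm(increments=[[0.74,-1,-0.16,0,0,0.017,0.4],[0.74,-1,-0.16,0,0,0.017,0.4],[0.74,-1,-0.16,0,0,0.017,0.4],[0.74,-1,-0.16,0,0,0.017,0.4],[0.74,-1,-0.16,0,0,0.017,0.4],[0.74,-1,-0.16,0,0,0.017,0.4],[0.74,-1,-0.16,0,0,0.017,0.4],[0.74,-1,-0.16,0,0,0.017,0.4],[0.74,-1,-0.16,0,0,0.017,0.4]], newtons=30)

```text
clock: 2.15
tcp_pos: [0.4256, 0.3552, 0.199]
orientation: [-0.0, 0.162, 0.987, 0.001]
contact_force: [-1.3, 0.1, 0.3]
finger_gap: 0.701
grip_force: 0.0
```

```bash
cat >> h.py <<'E'
def state(): 
    s=sensors.read_state(); R=Rt.from_quat(np.roll(s["orientation"],-1)).as_matrix()
    return s,s["tcp_pos"],np.arctan2(R[1,1],R[0,1])%np.pi
def delta(x,y,z,hd):
    s,p,h=state(); d=(hd-h+np.pi/2)%np.pi-np.pi/2
    print("frac",np.round((np.array([x,y,z])-p)/.25,3),"turn",round(d/np.pi,4),"clock",s["clock"],"tcp",p.round(4),"hd",round(h,4))
def wristfit(name,p0,yaw=True,pieces=None,crop=None):
    s=sensors.read_state(); wp=(s["tcp_pos"],s["orientation"]); imaging.camera("wrist")
    c=proj("wrist",np.array([[p0[0],p0[1],.04]]),wp)[0]
    m=mask("wrist",name,c)
    if m is None: print("none");return
    x,e=fit(name,[("wrist",m[0],wp)],p0,yaw,pieces); print(name,"px",c.round(),"ext",np.round(m[1]),round(m[2],2),"->",x.round(4),round(e,3))
    return x
E
python3 - <<'E'
from h import *
print(imaging.camera_model("wrist"))
wristfit("riser",[.427,.3125,-.328])
delta(.427,.3125,.10,1.243)
im=imaging.camera("wrist");cv2.imwrite("pics/w1.png",im[:,:,::-1])
imaging.camera("top")
a=mask("top","sensor",(332,173));imaging.camera("side");b=mask("side","sensor",(312,239))
print(fit("sensor",[("top",a[0],None),("side",b[0],None)],[.614,-.2555,.31+1.571]))
E
```

```text
{'fx': 297.3186396354542, 'fy': 297.3186396354542, 'cx': 255.38268490491765, 'cy': 190.9559161167773, 'mount': array([[ 1.83696686e-04, -9.63078498e-01, -2.69220675e-01,
         6.89620761e-02],
       [ 9.99999945e-01,  2.51547258e-04, -2.17528165e-04,
        -3.25688065e-05],
       [ 2.77218422e-04, -2.69220621e-01,  9.63078491e-01,
        -1.45517351e-01],
       [ 0.00000000e+00,  0.00000000e+00,  0.00000000e+00,
         1.00000000e+00]])}
riser px [218. 190.] ext [217. 191.  39. 127.] 0.62 -> [ 0.4288  0.3104 -0.3198] 0.027
frac [ 0.008 -0.173 -0.396] turn -0.0013 clock 2.25 tcp [0.4251 0.3559 0.1989] hd 1.2471
(array([ 0.61273395, -0.25455571,  2.11733367]), np.float64(0.22730526102261717))
```

View pics/w1.png

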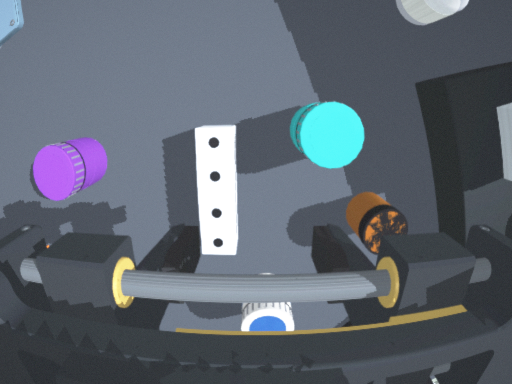

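The wrist view shows the riser at (217,191), with turquoise (330,135), amber (378,220) and purple (70,168) clear of the fingers. Descending on the riser and gripping it.

Call:
move_arm(increments=[[0.01,-0.175,0,0,0,0,0.4],[0.01,-0.175,-0.2,0,0,0,0.4],[0.01,-0.175,-0.4,0,0,0,0.4],[0.01,-0.175,-0.55,0,0,0,0.4],[0.01,-0.175,-0.63,0,0,0,0.4],[0.01,-0.175,-0.684,0,0,0,0.4],[0.01,-0.175,-0.684,0,0,0,0.4],[0.01,-0.175,-0.684,0,0,0,-1],[0.01,-0.175,-0.684,0,0,0,-1],[0.01,-0.175,-0.684,0,0,0,-1],[0.01,-0.175,-0.684,0,0,0,-1],[0.01,-0.175,-0.684,0,0,0,-1]], newtons=40)

```text
clock: 3.7
tcp_pos: [0.4298, 0.3103, 0.0288]
orientation: [0.001, 0.163, 0.987, 0.001]
contact_force: [-0.6, -0.4, 7.8]
finger_gap: 0.429
grip_force: 40.0
```

Call:
move_arm(increments=[[0,0,0.15,0,0,0,-1],[0,0,0.35,0,0,0,-1],[0.06,-0.18,0.5,0,0,0.02,-1],[0.12,-0.35,0.6,0,0,0.05,-1],[0.18,-0.53,0.68,0,0,0.08,-1],[0.24,-0.7,0.68,0,0,0.11,-1],[0.28,-0.84,0.68,0,0,0.13,-1],[0.33,-0.94,0.68,0,0,0.14,-1],[0.33,-0.98,0.68,0,0,0.14,-1],[0.33,-0.98,0.68,0,0,0.14,-1],[0.33,-0.98,0.68,0,0,0.14,-1],[0.33,-0.98,0.68,0,0,0.14,-1]])

```text
clock: 4.9
tcp_pos: [0.5109, 0.0667, 0.1975]
orientation: [-0.0, -0.058, 0.998, 0.0]
contact_force: [0.3, 0.0, -5.4]
finger_gap: 0.427
grip_force: 40.0
```

Run:
```python
from h import *
wristfit("tray",[.517,-.039,.116])
s,p,h=state();wp=(p,s["orientation"]);im=imaging.camera("wrist")
for n in("tray",):
    m=mask("wrist",n); ov=im[:,:,::-1].copy(); ov[m[0]>0]=ov[m[0]>0]//2+np.array([0,120,0],np.uint8)
    cv2.imwrite("pics/w2.png",ov)
delta(.5132,-.0062,.034,1.687); print(s["finger_gap"],s["contact_force"])
```

```text
tray px [158. 172.] ext [162. 173. 117. 169.] 0.63 -> [ 0.5179 -0.0476  0.0673] 0.236
frac [ 0.007 -0.288 -0.655] turn 0.0007 clock 5.1 tcp [0.5114 0.0657 0.1977] hd 1.6849
0.4305645917446741 [-0.26483232 -0.26626222 -4.95479964]
```

View pics/w2.png

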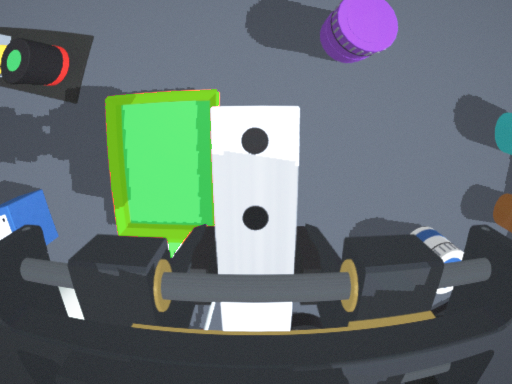

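Run:
```python
from h import *
s,p,h=state();wp=(p,s["orientation"]);im=imaging.camera("wrist").astype(int)
org=((im[:,:,0]>150)&(im[:,:,2]<110)&(im[:,:,0]-im[:,:,2]>80)); org[240:]=0; org[:,:90]=0
n,l,st,_=cv2.connectedComponentsWithStats(org.astype(np.uint8)); k=1+np.argmax(st[1:,4]); print(st[k])
c=cv2.convexHull(np.argwhere(l==k)[:,::-1].astype(np.int32))[:,0]
mk=np.zeros((384,512),np.uint8);cv2.fillPoly(mk,[c],1);mk=mk[:238,:212]
# fit on visible window only
P=M["tray"][0]
def f(q):
    r=render("wrist",[P],q,wp)[:238,:212]; return np.abs(r-mk).mean()
for x0 in ([.517,-.039,.116],[.52,-.042,.11]):
    r=minimize(f,x0,method="Nelder-Mead",options=dict(initial_simplex=[x0,[x0[0]+.006,x0[1],x0[2]],[x0[0],x0[1]+.006,x0[2]],[x0[0],x0[1],x0[2]+.04]],xatol=1e-4,fatol=1e-6))
    print(r.x.round(4),r.fun,f(x0))
b=np.array([.517,-.039]);R=np.array([[np.cos(.116),-np.sin(.116)],[np.sin(.116),np.cos(.116)]])
C=np.array([R@v+b for v in([-.088,-.069],[-.088,.069])]);print(proj("wrist",np.c_[C,[.03,.03]],wp).round(1),c[np.argsort(c[:,1])[:4]].tolist())
```

```text
[ 106   89  114  151 3891]
[ 0.5174 -0.0393  0.1066] 0.018050982879278237 0.018311353398185022
[ 0.5174 -0.0393  0.1075] 0.018050982879278237 0.02580256297857656
[[102.3  95.3]
 [221.   86.3]] [[214, 89], [215, 89], [178, 90], [146, 92]]
```

Call:
move_arm(increments=[[0.008,-0.15,0,0,0,0,-1],[0.008,-0.287,-0.05,0,0,0,-1],[0.008,-0.287,-0.2,0,0,0,-1],[0.008,-0.287,-0.35,0,0,0,-1],[0.008,-0.287,-0.48,0,0,0,-1],[0.008,-0.287,-0.55,0,0,0,-1],[0.008,-0.287,-0.6,0,0,0,-1],[0.008,-0.287,-0.63,0,0,0,-1],[0.008,-0.287,-0.648,0,0,0,-1],[0.008,-0.287,-0.651,0,0,0,-1],[0.008,-0.287,-0.651,0,0,0,-1]])

```text
clock: 6.25
tcp_pos: [0.5142, -0.007, 0.0356]
orientation: [0.001, -0.056, 0.998, -0.0]
contact_force: [-0.6, 0.0, -4.2]
finger_gap: 0.426
grip_force: 40.0
```

Call:
move_arm(increments=[[0,0,-0.004,0,0,0,-1],[0,0,-0.006,0,0,0,-1],[0,0,-0.006,0,0,0,0.3],[0,0,-0.004,0,0,0,0.3],[0,0,0,0,0,0,0.3],[0,0,0.1,0,0,0,0.3],[0,0,0.3,0,0,0,0.6],[0,0,0.5,0,0,0,0.8],[0.1,0.2,0.5,0,0,0,0.8],[0.14,0.4,0.5,0,0,0,0.8],[0.18,0.6,0.5,0,0,0,0.8],[0.2,0.8,0.5,0,0,0,0.8],[0.25,0.95,0.5,0,0,0,0.8],[0.25,0.95,0.5,0,0,0,0.8]])

```text
clock: 7.65
tcp_pos: [0.5757, 0.2397, 0.1603]
orientation: [0.001, -0.061, 0.998, 0.003]
contact_force: [-0.4, -0.8, -0.4]
finger_gap: 0.902
grip_force: 0.0
```

Run:
```python
from h import *
imaging.camera("top"); a=mask("top","riser",(258,198)); print(a[1:]); 
imaging.camera("side"); b=mask("side","riser",(235,205));print(b[1:])
R=np.array([[np.cos(.113),-np.sin(.113)],[np.sin(.113),np.cos(.113)]])
P=[box(-.07,.07,-.019,.019,.006,.054)]
x,e=fit("r",[("top",a[0],None),("side",b[0],None)],[.5134,-.0062,.113],True,P);print(x.round(4),e,(R.T@(x[:2]-[.5172,-.039])).round(4))
wristfit("canister",[.5905,.316,0],False)
delta(.591,.316,.052,1.684)
```

```text
([253.7, 205.2, 18.2, 43.2], 0.89)
([255.8, 153.7, 24.3, 18.8], 0.68)
[ 0.5129 -0.0063  0.1146] 0.5461128672308064 [-0.0006  0.033 ]
canister px [343. 210.] ext [345. 211.  86.  76.] 0.77 -> [0.5913 0.3136] 0.26
frac [ 0.059  0.351 -0.432] turn 0.001 clock 7.95 tcp [0.5762 0.2283 0.16  ] hd 1.6807
```

Call:
move_arm(increments=[[0.058,0.15,0,0,0,0,1],[0.058,0.3,0,0,0,0,1],[0.058,0.343,0,0,0,0,1],[0.058,0.343,0,0,0,0,1],[0.058,0.343,-0.1,0,0,0,1],[0.058,0.343,-0.1,0,0,0,1]])

```text
clock: 8.55
tcp_pos: [0.5893, 0.3121, 0.1323]
orientation: [-0.002, -0.055, 0.998, -0.002]
contact_force: [-0.8, -0.2, -0.8]
finger_gap: 0.998
grip_force: 0.0
```

Run:
```python
from h import *
x=wristfit("canister",[.591,.315,0],False)
delta(.591,.315,.053,1.684)
imaging.camera("top"); save("wrist","w3.png")
```

```text
canister px [259. 197.] ext [258. 204.  89.  94.] 0.93 -> [0.591  0.3144] 0.044
frac [ 0.001  0.005 -0.328] turn 0.001 clock 8.65 tcp [0.5907 0.3137 0.1349] hd 1.6809
```

View pics/w3.png

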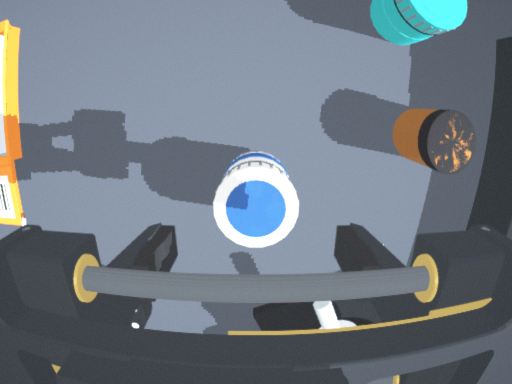

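The white canister (255,205) is centred between the open fingers, with the amber jar (435,140) clear. Gripping and lifting.

Call:
move_arm(increments=[[0,0.003,-0.12,0,0,0,1],[0,0.003,-0.24,0,0,0,1],[0,0.003,-0.3,0,0,0,1],[0,0.003,-0.326,0,0,0,1],[0,0.003,-0.326,0,0,0,-1],[0,0.003,-0.326,0,0,0,-1],[0,0.003,-0.326,0,0,0,-1],[0,0.003,-0.326,0,0,0,-1]], newtons=25)

```text
clock: 9.55
tcp_pos: [0.5916, 0.3166, 0.0548]
orientation: [0.001, -0.056, 0.998, 0.0]
contact_force: [0.2, -2.8, 4.9]
finger_gap: 0.695
grip_force: 25.0
```

Call:
move_arm(increments=[[0,0,0.1,0,0,0,-1],[0,0,0.25,0,0,0,-1],[-0.02,-0.08,0.4,0,0,0,-1],[-0.05,-0.25,0.44,0,0,0,-1],[-0.07,-0.42,0.44,0,0,0,-1],[-0.09,-0.59,0.44,0,0,0,-1],[-0.11,-0.76,0.44,0,0,0,-1],[-0.125,-0.93,0.44,0,0,0,-1]])

```text
clock: 10.35
tcp_pos: [0.5586, 0.083, 0.1637]
orientation: [0.0, -0.056, 0.998, 0.0]
contact_force: [1.4, -0.5, -2.1]
finger_gap: 0.694
grip_force: 25.0
```

Call:
move_arm(increments=[[0,-0.17,0,0,0,0,-1],[0,-0.33,0,0,0,0,-1],[0,-0.46,0,0,0,0,-1],[0,-0.53,0,0,0,0,-1],[0,-0.555,0,0,0,0,-1],[0,-0.555,0,0,0,0,-1],[0,-0.555,0,0,0,0,-1]])

```text
clock: 11.05
tcp_pos: [0.5594, -0.0525, 0.1634]
orientation: [0.0, -0.057, 0.998, 0.001]
contact_force: [-0.0, -0.0, -3.9]
finger_gap: 0.697
grip_force: 25.0
```

Run:
```python
from h import *
delta(.5593,-.0554,.0615,1.684); print(sensors.read_state()["finger_gap"])
imaging.camera("side")
b=mask("side","riser",(235,205)); print(b[1:])
P=[box(-.07,.07,-.019,.019,.006,.054)]
save("side","s2.png",(150,100,350,300),3)
```

```text
frac [-0.    -0.012 -0.408] turn -0.0004 clock 11.05 tcp [ 0.5594 -0.0525  0.1634] hd 1.6851
0.6972769797063334
([234.7, 207.6, 35.4, 34.3], 0.74)
```

View pics/s2.png

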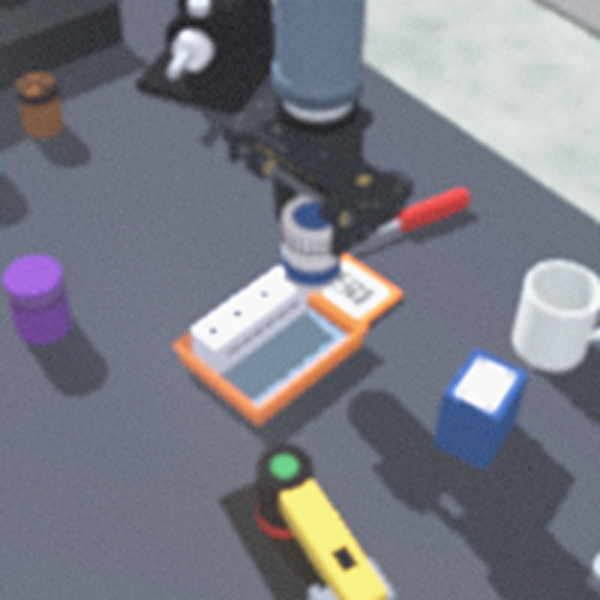

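The riser sits along the +y wall, around (255,320), and the canister hangs upright over its slot at (310,245). Lowering it.

Call:
move_arm(increments=[[0,-0.008,-0.1,0,0,0,-1],[0,-0.008,-0.22,0,0,0,-1],[0,-0.008,-0.31,0,0,0,-1],[0,-0.008,-0.36,0,0,0,-1],[0,-0.008,-0.39,0,0,0,-1],[0,-0.008,-0.405,0,0,0,-1],[0,-0.008,-0.41,0,0,0,-1],[0,-0.008,-0.41,0,0,0,-1]])

```text
clock: 12.0
tcp_pos: [0.5599, -0.0563, 0.0616]
orientation: [0.001, -0.056, 0.998, -0.0]
contact_force: [1.1, -0.4, -2.4]
finger_gap: 0.698
grip_force: 25.0
```

Call:
move_arm(increments=[[0,0,-0.005,0,0,0,-1],[0,0,-0.008,0,0,0,-1],[0,0,-0.008,0,0,0,-1]])

```text
clock: 12.3
tcp_pos: [0.5601, -0.0563, 0.0608]
orientation: [0.001, -0.056, 0.998, -0.0]
contact_force: [-3.8, 1.5, 9.9]
finger_gap: 0.697
grip_force: 25.0
```

Call:
move_arm(increments=[[0,0,-0.004,0,0,0,0.8],[0,0,0,0,0,0,1],[0,0,0,0,0,0,1],[0,0,0.1,0,0,0,1],[0,0,0.25,0,0,0,1],[0,0,0.4,0,0,0,1],[0.05,-0.18,0.4,0,0,0.02,1],[0.1,-0.36,0.4,0,0,0.04,1],[0.15,-0.54,0.4,0,0,0.06,1],[0.2,-0.7,0.4,0,0,0.062,1],[0.218,-0.8,0.4,0,0,0.062,1],[0.218,-0.8,0.36,0,0,0.062,1],[0.218,-0.8,0.36,0,0,0.062,1]])

```text
clock: 13.6
tcp_pos: [0.6127, -0.2559, 0.1472]
orientation: [-0.001, -0.153, 0.988, 0.001]
contact_force: [-0.7, 1.1, 0.6]
finger_gap: 1.002
grip_force: 0.0
```

Run:
```python
from h import *
x=wristfit("sensor",[.6145,-.2555,.31])
x=wristfit("sensor",[.6145,-.2555,.31])
delta(x[0],x[1],.054,x[2]+np.pi/2)
c=proj("top",np.array([[.5593,-.0554,.046]]))[0]
imaging.camera("top"); a=mask("top","canister",c); print(c,a[1:])
print("can",fit("c",[("top",a[0],None)],[.5593,-.0554,0],False,[cyl(.031,.006,.086)]))
```

```text
sensor px [255. 191.] ext [253. 198.  83. 106.] 0.69 -> [ 0.6144 -0.2559  0.3142] 0.024
sensor px [254. 189.] ext [252. 195.  81. 106.] 0.86 -> [ 0.6144 -0.2562  0.3175] 0.032
frac [ 0.001 -0.007 -0.381] turn 0.0025 clock 13.8 tcp [ 0.6141 -0.2544  0.1492] hd 1.8804
[269.99001911 190.04434866] ([271.0, 191.9, 23.3, 22.1], 0.76)
can (array([ 0.5581826 , -0.05523057]), np.float64(0.05308313172179635))
```

Call:
move_arm(increments=[[0,-0.005,-0.1,0,0,0.002,1],[0,-0.005,-0.24,0,0,0.002,1],[0,-0.005,-0.34,0,0,0.002,1],[0,-0.005,-0.38,0,0,0.002,1],[0,-0.005,-0.38,0,0,0.002,-1],[0,-0.005,-0.38,0,0,0.002,-1],[0,-0.005,-0.38,0,0,0.002,-1],[0,-0.005,-0.38,0,0,0.002,-1]], newtons=40)

```text
clock: 14.7
tcp_pos: [0.6147, -0.2569, 0.0555]
orientation: [0.001, -0.156, 0.988, 0.0]
contact_force: [-0.5, 0.9, 4.1]
finger_gap: 0.677
grip_force: 40.0
```

Call:
move_arm(increments=[[0,0,0.1,0,0,0,-1],[0,0,0.25,0,0,0,-1],[0,0,0.4,0,0,0,-1],[-0.08,0.12,0.46,0,0,-0.01,-1],[-0.18,0.27,0.46,0,0,-0.03,-1],[-0.28,0.42,0.46,0,0,-0.05,-1],[-0.38,0.57,0.46,0,0,-0.064,-1],[-0.48,0.72,0.46,0,0,-0.064,-1],[-0.514,0.775,0.46,0,0,-0.064,-1],[-0.514,0.775,0.46,0,0,-0.064,-1],[-0.514,0.775,0.46,0,0,-0.064,-1],[-0.514,0.775,0.46,0,0,-0.064,-1]])

```text
clock: 15.9
tcp_pos: [0.4862, -0.0654, 0.1692]
orientation: [0.001, -0.055, 0.998, -0.0]
contact_force: [-0.6, -0.2, -5.6]
finger_gap: 0.674
grip_force: 40.0
```

Run:
```python
from h import *
delta(.4862,-.0632,.062,1.684); print(sensors.read_state()["contact_force"])
```

```text
frac [-0.     0.009 -0.429] turn 0.0009 clock 15.9 tcp [ 0.4862 -0.0654  0.1692] hd 1.6813
[-0.59797688 -0.153673   -5.57037887]
```

Call:
move_arm(increments=[[0,0.006,0,0,0,0.001,-1],[0,0.006,-0.1,0,0,0.001,-1],[0,0.006,-0.22,0,0,0.001,-1],[0,0.006,-0.32,0,0,0.001,-1],[0,0.006,-0.38,0,0,0.001,-1],[0,0.006,-0.41,0,0,0.001,-1],[0,0.006,-0.425,0,0,0.001,-1],[0,0.006,-0.432,0,0,0.001,-1],[0,0.006,-0.435,0,0,0.001,-1],[0,0.006,-0.435,0,0,0.001,-1]])

```text
clock: 16.9
tcp_pos: [0.4857, -0.0627, 0.0614]
orientation: [0.0, -0.058, 0.998, -0.0]
contact_force: [-2.7, -0.9, 4.5]
finger_gap: 0.68
grip_force: 40.0
```

Call:
move_arm(increments=[[0,0,0.002,0,0,0,0.8],[0,0,0.004,0,0,0,1],[0,0,0.004,0,0,0,1],[0,0,0.1,0,0,0,1],[0,0,0.25,0,0,0,1],[0,0,0.42,0,0,-0.04,1],[-0.03,-0.08,0.55,0,0,-0.085,1],[-0.08,-0.2,0.55,0,0,-0.13,0.5],[-0.14,-0.32,0.55,0,0,-0.178,0.3],[-0.2,-0.44,0.55,0,0,-0.225,0.3],[-0.26,-0.56,0.55,0,0,-0.27,0.3],[-0.32,-0.68,0.55,0,0,-0.318,0.3],[-0.38,-0.78,0.55,0,0,-0.365,0.3],[-0.394,-0.786,0.55,0,0,-0.41,0.3],[-0.394,-0.786,0.55,0,0,-0.457,0.3],[-0.394,-0.786,0.55,0,0,-0.504,0.3],[-0.394,-0.786,0.55,0,0,-0.55,0.3],[-0.394,-0.786,0.55,0,0,-0.591,0.3],[-0.394,-0.786,0.55,0,0,-0.591,0.3],[-0.394,-0.786,0.55,0,0,-0.591,0.3]])

```text
clock: 18.9
tcp_pos: [0.387, -0.2588, 0.1978]
orientation: [0.0, 0.763, 0.646, 0.0]
contact_force: [-0.4, -0.9, -0.3]
finger_gap: 0.651
grip_force: 0.0
```

Run:
```python
from h import *
x=wristfit("reader",[.396,-.21,1.40]); print(0.087)
x=wristfit("reader",[.396,-.21,1.40])
g=x[:2]-.05*np.array([np.cos(x[2]),np.sin(x[2])])
delta(g[0],g[1],.052,x[2]+np.pi/2)
save("side","s3.png",(190,160,310,320),3.6)
save("wrist","w4.png")
```

```text
reader px [256. 129.] ext [257. 190.  60. 169.] 0.6 -> [ 0.3966 -0.2117  1.4085] 0.07
0.087
reader px [256. 129.] ext [257. 188.  59. 172.] 0.87 -> [ 0.3969 -0.2119  1.4064] 0.084
frac [ 0.007 -0.01  -0.583] turn 0.0014 clock 19.1 tcp [ 0.3868 -0.2589  0.1978] hd 2.9727
```

View pics/s3.png

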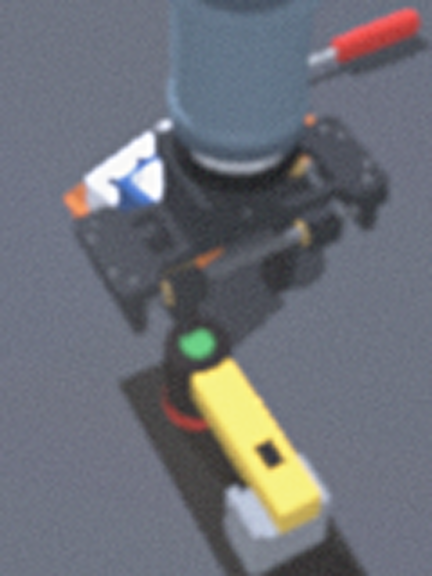

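View pics/w4.png

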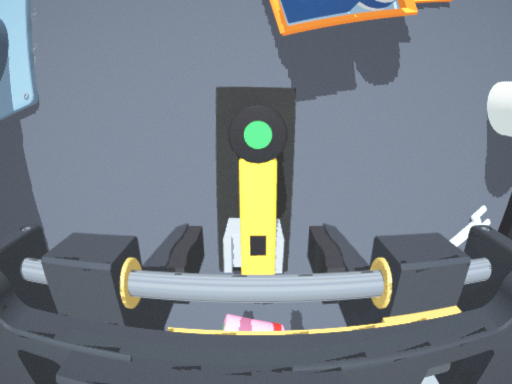

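Wrist view: the yellow handle (258,215) is centred between the fingers, and the pink one (255,325) is well away. Descending and gripping.

Call:
move_arm(increments=[[0.006,-0.008,-0.15,0,0,0.001,0.3],[0.006,-0.008,-0.32,0,0,0.001,0.3],[0.006,-0.008,-0.46,0,0,0.001,0.3],[0.006,-0.008,-0.55,0,0,0.001,0.3],[0.006,-0.008,-0.583,0,0,0.001,0.3],[0.006,-0.008,-0.583,0,0,0.001,0.3],[0.006,-0.008,-0.583,0,0,0.001,-1],[0.006,-0.008,-0.583,0,0,0.001,-1],[0.006,-0.008,-0.583,0,0,0.001,-1],[0.006,-0.008,-0.583,0,0,0.001,-1],[0.006,-0.008,-0.583,0,0,0.001,-1]], newtons=40)

```text
clock: 20.3
tcp_pos: [0.3889, -0.2611, 0.0529]
orientation: [0.001, 0.764, 0.646, 0.0]
contact_force: [-1.0, 0.4, 7.4]
finger_gap: 0.376
grip_force: 40.0
```

Run:
```python
from h import *
R=np.array([[np.cos(.113),-np.sin(.113)],[np.sin(.113),np.cos(.113)]])
T={"canister":((.5593,-.0554,0),[cyl(.031,.006,.086)]),"sensor":((.4862,-.0632,.113),[box(-.038,.038,-.03,.03,.006,.086)]),"riser":((.5134,-.0062,.113),[box(-.07,.07,-.019,.019,.006,.054)])}
imaging.camera("top")
for n,(p,pc) in T.items():
    c=proj("top",np.array([[p[0],p[1],.05]]))[0]; m=mask("top",n,c)
    if m is None: print(n,"none");continue
    x,e=fit(n,[("top",m[0],None)],p,n!="canister",pc); print(n,c.round(),np.round(m[1]),m[2],"tray xy",(R.T@(x[:2]-[.5172,-.039])).round(4),x[2:].round(3),round(e,3))
print(state()[1:])
```

```text
canister [270. 190.] [270. 192.  21.  22.] 0.93 tray xy [ 0.0391 -0.0188] [] 0.089
sensor [273. 212.] [274. 215.  22.  27.] 0.55 tray xy [-0.0348 -0.0191] [0.112] 0.053
riser none
(array([ 0.38895387, -0.2610658 ,  0.05287178]), np.float64(2.974638673110583))
```

Call:
move_arm(increments=[[0,0,0.08,0,0,0,-1],[0,0,0.2,0,0,0,-1],[0,0,0.34,0,0,0,-1],[0.06,0.05,0.46,0,0,0,-1],[0.17,0.13,0.5,0,0,0,-1],[0.3,0.225,0.5,0,0,0,-1],[0.43,0.325,0.5,0,0,0,-1],[0.56,0.425,0.5,0,0,0,-1],[0.69,0.525,0.5,0,0,0,-1],[0.82,0.62,0.5,0,0,0,-1],[0.91,0.69,0.48,0,0,0,-1],[0.97,0.735,0.42,0,0,0,-1],[0.99,0.749,0.36,0,0,0,-1],[0.99,0.749,0.31,0,0,0,-1],[0.99,0.749,0.293,0,0,0,-1],[0.99,0.749,0.293,0,0,0,-1],[0.99,0.749,0.293,0,0,0,-1],[0.99,0.749,0.293,0,0,0,-1]])

```text
clock: 22.3
tcp_pos: [0.636, -0.0742, 0.1261]
orientation: [0.0, 0.764, 0.645, 0.0]
contact_force: [-0.6, -0.1, -2.7]
finger_gap: 0.382
grip_force: 40.0
```

Run:
```python
from h import *
s,p,h=state();print(p,h,s["finger_gap"])
x0=[.6444,-.0246,1.4064]
dz=p[2]-.0529
pc=[q+np.array([0,0,dz]) for q in M["reader"]]
for cam in("side","top"):
    c=proj(cam,np.array([[x0[0],x0[1]-.06,.14]]))[0]
    imaging.camera(cam); m=mask(cam,"reader",c)
    if m is None: print("none");continue
    print(cam,c.round(),np.round(m[1]),m[2],render(cam,pc,x0).sum(),m[0].sum(),fit("r",[(cam,m[0],None)],x0,True,pc))
save("side","s4.png",(190,110,360,260),3.5)
```

```text
[ 0.63602    -0.07424101  0.12607086] 2.9736001958079576 0.381828032503618
side [281. 177.] [282. 185.  37.  28.] 0.88 900.7607843137256 478.0 (array([ 0.64623422, -0.02632747,  1.37176651]), np.float64(0.46430685241296443))
top [280. 157.] [425. 269.  54.  46.] 0.74 921.7843137254902 930.0 (array([ 0.6444, -0.0246,  1.4064]), np.float64(1.0))
```

View pics/s4.png

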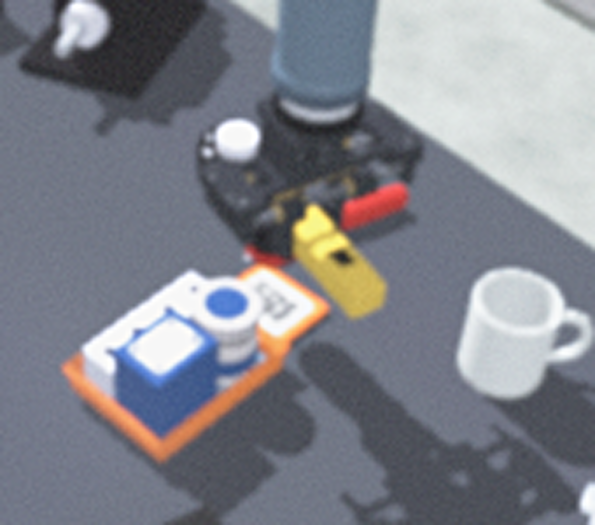

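The three parts are packed in the tray, and the yellow reader hangs level over the label, its red foot ring visible at (265,257). Holding.

Call:
move_arm(increments=[[0,0,0,0,0,0,-1],[0,0,0,0,0,0,-1],[0,0,0,0,0,0,-1],[0,0,0,0,0,0,-1],[0,0,0,0,0,0,-1],[0,0,0,0,0,0,-1],[0,0,0,0,0,0,-1],[0,0,0,0,0,0,-1],[0,0,0,0,0,0,-1],[0,0,0,0,0,0,-1],[0,0,0,0,0,0,-1],[0,0,0,0,0,0,-1],[0,0,0,0,0,0,-1],[0,0,0,0,0,0,-1],[0,0,0,0,0,0,-1],[0,0,0,0,0,0,-1],[0,0,0,0,0,0,-1],[0,0,0,0,0,0,-1],[0,0,0,0,0,0,-1],[0,0,0,0,0,0,-1]])

```text
clock: 24.55
tcp_pos: [0.6358, -0.0736, 0.1252]
orientation: [-0.0, 0.764, 0.646, -0.0]
contact_force: [-0.2, 0.1, -2.6]
finger_gap: 0.379
grip_force: 40.0
```

Call:
move_arm(increments=[[0,0,0.08,0,0,0,-1],[0,0,0.18,0,0,0,-1],[-0.06,-0.05,0.2,0,0,0,-1],[-0.17,-0.13,0.2,0,0,0,-1],[-0.3,-0.225,0.2,0,0,0,-1],[-0.43,-0.325,0.2,0,0,0,-1],[-0.56,-0.425,0.2,0,0,0,-1],[-0.69,-0.525,0.2,0,0,0,-1],[-0.82,-0.62,0.2,0,0,0,-1],[-0.91,-0.69,0.2,0,0,0,-1],[-0.97,-0.735,0.1,0,0,0,-1],[-0.99,-0.749,0,0,0,0,-1],[-0.99,-0.749,-0.1,0,0,0,-1],[-0.99,-0.749,-0.15,0,0,0,-1],[-0.99,-0.749,-0.15,0,0,0,-1],[-0.99,-0.749,-0.15,0,0,0,-1]])

```text
clock: 26.15
tcp_pos: [0.3889, -0.2611, 0.0883]
orientation: [0.0, 0.764, 0.646, 0.0]
contact_force: [-0.4, 0.2, -2.7]
finger_gap: 0.381
grip_force: 40.0
```

Run:
```python
from h import *
delta(.3889,-.2611,.0535,2.9746); print(sensors.read_state()["contact_force"])
```

```text
frac [ 0.    -0.    -0.139] turn -0.0 clock 26.15 tcp [ 0.3889 -0.2611  0.0883] hd 2.9747
[-0.35992907  0.19678698 -2.6541591 ]
```

Call:
move_arm(increments=[[0,0,-0.05,0,0,0,-1],[0,0,-0.09,0,0,0,-1],[0,0,-0.115,0,0,0,-1],[0,0,-0.13,0,0,0,-1],[0,0,-0.138,0,0,0,-1],[0,0,-0.142,0,0,0,-1],[0,0,-0.144,0,0,0,-1],[0,0,-0.144,0,0,0,-1]])

```text
clock: 26.95
tcp_pos: [0.3881, -0.2607, 0.0529]
orientation: [-0.0, 0.764, 0.645, 0.0]
contact_force: [-5.6, 4.0, 17.2]
finger_gap: 0.382
grip_force: 40.0
```

Call:
move_arm(increments=[[0,0,0.003,0,0,0,-1],[0,0,0.003,0,0,0,0.1],[0,0,0.003,0,0,0,0.3],[0,0,0.003,0,0,0,0.3],[0,0,0.08,0,0,0,0.3],[0,0,0.2,0,0,0,0.3],[0,0,0.4,0,0,0,0.3],[0,0,0.6,0,0,0,0.3],[0,0,0.6,0,0,0,0.3],[0,0,0.6,0,0,0,0.3]])

```text
clock: 27.95
tcp_pos: [0.3891, -0.2609, 0.2026]
orientation: [0.001, 0.764, 0.646, 0.001]
contact_force: [-0.4, -0.1, -0.7]
finger_gap: 0.647
grip_force: 0.0
```

Run:
```python
from h import *
x=wristfit("reader",[.397,-.2118,1.4064])
R=np.array([[np.cos(.113),-np.sin(.113)],[np.sin(.113),np.cos(.113)]])
T={"canister":((.5593,-.0554,0),[cyl(.031,.006,.086)]),"sensor":((.4862,-.0632,.113),[box(-.038,.038,-.03,.03,.006,.086)])}
imaging.camera("top")
for n,(p,pc) in T.items():
    c=proj("top",np.array([[p[0],p[1],.05]]))[0]; m=mask("top",n,c)
    if m is None: print(n,"none");continue
    y,e=fit(n,[("top",m[0],None)],p,n!="canister",pc); print(n,"tray xy",(R.T@(y[:2]-[.5172,-.039])).round(4),round(e,3))
a=imaging.camera("side")[100:300,190:390,::-1]; cv2.imwrite("pics/end.png",cv2.resize(a,None,fx=2.9,fy=2.9,interpolation=cv2.INTER_CUBIC))
print(state()[0]["clock"],state()[0]["contact_force"])
```

```text
reader px [255. 128.] ext [253. 188.  58. 173.] 0.63 -> [ 0.3964 -0.2118  1.4094] 0.059
canister tray xy [ 0.0388 -0.0197] 0.108
sensor tray xy [-0.035  -0.0181] 0.051
28.25 [-0.81679309  0.90206412  1.26538928]
```

View pics/end.png

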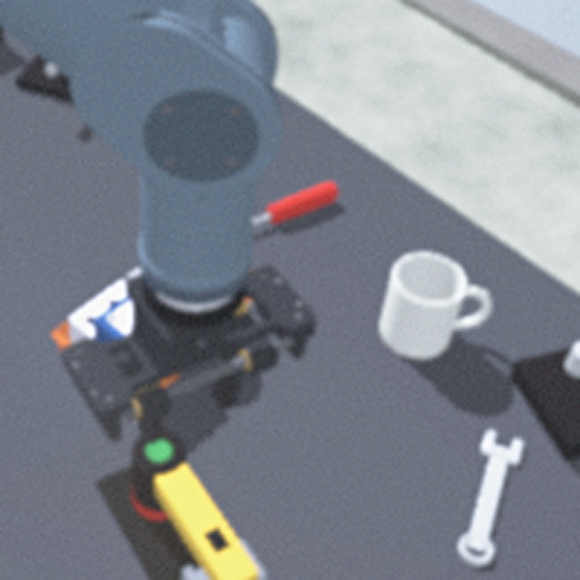

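The reader is back on its rest, with its head at (157,470) and handle level, the same pose as at the start. The bystanders that show (mug, wrench, screwdriver) look untouched. Handing in.

```bash
python3 -c "
from station import ticket; print(ticket.close_job())"
```

```text
the job is handed in; nothing more can be done
None
```

I packed the riser, canister and sensor upright in the tray, held the reader 7 cm above the label for about 2 s, put it back on its rest, and handed the job in at about 28 s; no verdict came back.

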